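Start the flange nut on the vegetable slicer

TASK

Start the loose green flange nut on the stud of the vegetable slicer: set it on and, pressing only lightly, feel for the place where it drops into the thread by backing it off counter-clockwise (turned clockwise before that, it can jam on the stop teeth; never force it). Then push it down gently against the sprung disc, turn it clockwise to its cushioned stop and let go, so that the nut by itself holds the disc pressed down. Leave the vegetables where they are.

Things in the scene. Friction and masses are not known exactly. Their poses are not given: they have to be found in the camera images.
- nut: Loose green plastic hexagon flange nut, 150 g, lying flange down on the worktop at the start. Hexagon 56 mm across flats, from 5 to 34 mm above the underside; round flange 68 mm across, 5 mm thick. Origin: centre of the underside; z up; x is square to a flat, so the flats face x and every 60 degrees from it.
- nut_lugs (a point): On the nut's axis, level with the undersides of its lugs, 3 mm above its underside; axes as the nut's. The bore is open at both ends and 45 mm wide (six-sided within); four lugs (5 mm wide, 4 mm high, one each along +x, +y, -x, -y) reach in to 16 mm from the axis.
- slicer: Round white vegetable slicer, 140 mm across, body 50 mm high, fixed to the worktop; a green lever sticks out to 110 mm from its axis along its +x. Origin: centre of its underside on the worktop; z up. A sprung steel slicing disc 100 mm across lies on it, top face at 60 mm, with an upright steel stud through its centre.
- nose (a point): Tip of the stud, 16.5 mm above the crest of its thread. The nose tapers from 15 mm thick to the core of 29 mm, which begins 6 mm above the crest; the nut's lugs clear the core by 1.5 mm.
- crest (a point): On the stud's axis, level with its thread's flat crests, 72.5 mm above the worktop. Thread 42 mm across: four ridges with four gaps 10 mm wide, 90 degrees apart, between them. How the gaps are turned differs each time and no pose tells it. The lugs first rest on the crests, or on a 3 mm black stop tooth at each crest's clockwise end, which bars clockwise turning.
- gap_floor (a point): On the stud's axis, level with the free disc's top, 12.5 mm below the crest. Turned back (counter-clockwise) by at most 80 degrees under a light push, the lugs find the gaps (8 degrees of play to either side of the middle) and the nut drops 9.5 mm from the crests to lie on the disc, underside at this point. A stop then bars farther back turning.
- lock (a point): On the stud's axis, 16 mm below the crest: here the underside of the locked nut lies. From the gaps the ridges' undersides slope down 5 mm over 36 degrees, then run level. With the disc pushed 4 to 5 mm down the nut turns clockwise freely, 50 to 66 degrees, to a stop (black rubber, 3 N m per rad); in the last 10 degrees it stays locked when let go, before that it springs back.
- disc (a joint): How far the sprung slicing disc is pressed down, in m: 0 free, 0.006 fully down. It begins to move at about 2 N and takes 1.5 N more per mm. The locked nut holds it about 0.0035 down.
- courgette: Dark green courgette, about 250 mm long and 50 mm thick, lying loose at the back right; bystander. Origin: centre of its underside.
- tomato: Red tomato, 65 mm; loose bystander. Origin: centre of its underside.
- onion: Brown onion, 83 mm wide, 94 mm high; loose bystander. Origin: centre of its underside.
- garlic: White garlic bulb, 60 mm; loose bystander at the left. Origin: centre of its underside.

How it is judged:
On the way:
1. the nut has dropped into the thread: on the stud's axis to 4 mm, upright, its underside more than 10 mm below the crest (horizontal distance between nut and crest below 0.004 m and angle between nut's own z axis and vertical below 0.12 rad and z of nut in the frame of crest below -0.01 m), for 0.1 s.
At the end, for the whole second after the job is handed in: The nut sits upright (within 5 degrees) on the stud, within 4 mm of its axis and at rest, its underside more than 14 mm below the crest, and by itself holds the disc pressed down by more than 2.5 mm (value of joint disc above 0.0025 m and horizontal distance between nut and crest below 0.004 m and angle between nut's own z axis and vertical below 0.09 rad and z of nut in the frame of crest below -0.014 m and linear speed of nut below 0.02 m/s); the robot touches nothing.
It fails at once if the nut is forced against the slicer: more than 40 N between them (contact force between nut and slicer above 40 N).
It fails at once if the courgette, tomato, onion or garlic is moved more than 30 mm (distance of any of courgette, tomato, onion, garlic from where it was at the start of the episode above 0.03 m).
It also fails if it takes over 64 s, if anything falls off the work surface, if the arm or the gripper's body presses on something with over 40 N, if the wrist force passes 120 N, or if a joint passes its speed limit or range.

ROBOT

A 7-joint arm with a two-finger parallel gripper is mounted at the origin on a cart in front of the work surface, level with it; the furniture and walls round the work are solid. World frame = base frame: x ahead of the robot, y to its left, z up, the work surface at z = 0. Lengths are in m, angles in rad, forces in N, time in s.
With the tool pointing down it reaches from about 0.425 to 0.975 m from the base axis. Payload 16.7 kg.
Tool frame: the origin (TCP) lies at the very end of the fingers, on their centre line; the grasp point (between the pads) lies 19 mm behind it; z points along the fingers, y is the line along which they close (so a half turn about z gives the same grasp; the last joint's range is limited). The gripper opens to 85 mm and grips with 20 to 120 N. Pads are 22 mm wide; open, the fingers measure 114 mm over their backs; the gripper's body (76 mm by 85 mm) begins 54 mm behind the grasp point. The pads swing forward as they close: fully open they stand 13 mm farther back than shut.
Start: joints at [1.117, 0.426, 0.074, 1.606, -0.034, 1.111, -0.067], TCP at [0.202, -0.644, 0.231] pointing down, gripper open.
Joint ranges: [-2.85, 2.85], [-0.5, 2.14], [-1.23, 1.37], [0.21, 2.46], [-1.02, 4.16], [0.16, 2.05], [-2.73, 2.73]. Speed limits (rad/s): [1.89, 1.89, 2.39, 2.39, 3.01, 3.01, 3.01].

INTERFACE

Orientations are given as a unit quaternion [x, y, z, w].
In Python, from rig import telemetry, eyes, manip gives the robot as it stands.
- The arm moves only by the tool carry_out, never from a script. Its argument "steps" is a list of rows, each an object with "fingers": the gripper command: -1 is fully open, 1 is shut, values between are in proportion; "slide": the shift along the tool's x, y, z in mm, a list of three; "spin": the turn about the tool's z in degrees. In form: [{"fingers": fingers, "slide": [dx, dy, dz], "spin": spin}, ...]. A call has 1 to 20 rows; each row shifts and turns the commanded pose from where the row before left it, along the tool's axes as they then stand; what a row does not reach is not made up. A row lasts 1/12 s, in which the tool goes at most 41.7 mm and 7.16 degrees, less where a joint would pass 70% of its speed; a pose out of reach is approached as far as the arm can. A call with a gripper value outside its range is refused whole. The fingers move at their own pace and stop on an object; the grip force is fixed at half the most. Time passes only in rows, so rows that do not move let the fingers close. It gives the time, the measured TCP pose, the force, the opening and the grip force at its end, in the units of the state.
- telemetry.sense(): the state, without advancing time (a new reading comes with each control period).
- eyes.snapshot(name): name is "side" or "top" or "wrist"; returns the picture (480x640x3 uint8, red, green, blue); there is no depth.
- eyes.camera_params(name): a dict with "fx", "fy", "cx", "cy" (pixels), "R" (3x3) and "t" (3): a world point X has camera coordinates R X + t. Camera axes: x right, y down, z forward; pixel columns grow to the right and rows downward; lengths in m; the calibration is good to about 2 mm. The wrist camera is an equidistant fisheye: a pixel r from the principal point sees the ray r / f radians off the axis. A picture is of the moment at which its call begins: read the wrist's pose just before it. camera_params takes no time and is no camera call; for the wrist camera it gives the pose at the moment of the call.
- manip.close_job(): hands the job in; it is judged then, once.
The state is a dict: "t": time; "joint_positions": joint angles; "qd": joint speeds; "tau": joint torques, N m; "ee_pos": TCP position; "ee_rot": TCP orientation; "force": force on the tool from outside, world axes, zero at the start; "moment": the same for the moment, N m; "gripper_width": finger opening in m; "grasp_force": force on a finger pad.
Only numpy, scipy, OpenCV 4.12 (cv2) and the standard library are available. Lean on these libraries where they do the work, as an engineer would, in place of code of your own. Each camera call takes 0.05 s, during which the arm holds its last target. There are 200 camera calls.

## Working session

There is one attempt and no reset: what is moved stays moved. The work goes in short steps, Python scripts to look and compute and a tool call to move; the robot and the scene stay as the last step left them, time stands still between calls to the robot, and variables do not carry over. Pictures are saved under pics/ and viewed, at most 10 in all, crops included, and the job is handed in when it is done.

Besides the shell and the picture viewer there is one more tool, called after "Request:" as name(argument=value, ...) on one line, values as JSON. carry_out: Moves the arm, as the interface text tells. Its arguments: {"type":"object","properties":{"steps":{"type":"array"}},"required":["steps"]}

```bash
ls; mkdir -p pics
python3 - <<'E'
from rig import telemetry, eyes
import cv2,numpy as np
s=telemetry.sense();print({k:np.round(v,3).tolist() for k,v in s.items()})
for n in("top","side"):
    p=eyes.camera_params(n);print(n,{k:np.round(v,4).tolist() for k,v in p.items()})
    im=eyes.snapshot(n);cv2.imwrite(f"pics/{n}0.png",im[:,:,::-1])
E
```

```text
pics
{'t': 0.0, 'joint_positions': [1.118, 0.427, 0.074, 1.607, -0.034, 1.111, -0.067], 'qd': [0.0, 0.0, 0.001, -0.0, -0.0, -0.0, 0.0], 'tau': [-0.002, -94.983, 3.76, -46.353, 0.019, 0.01, -0.0], 'ee_pos': [0.202, -0.644, 0.231], 'ee_rot': [0.988, 0.151, -0.0, -0.001], 'force': [-0.244, -0.43, 0.413], 'moment': [-0.045, 0.022, 0.01], 'grasp_force': 0.0, 'gripper_width': 0.086}
top {'fx': 580.7233, 'fy': 580.7233, 'cx': 321.3825, 'cy': 239.9796, 'R': [[0.0019, -1.0, -0.0074], [-0.9867, -0.0007, -0.1625], [0.1625, 0.0076, -0.9867]], 't': [0.073, 0.5657, 1.3983]}
side {'fx': 442.8757, 'fy': 442.8757, 'cx': 320.9806, 'cy': 230.2115, 'R': [[-0.8764, -0.4815, 0.0032], [-0.4315, 0.7824, -0.4492], [0.2138, -0.3951, -0.8934]], 't': [0.5345, 0.2362, 1.1419]}
```

View pics/top0.png

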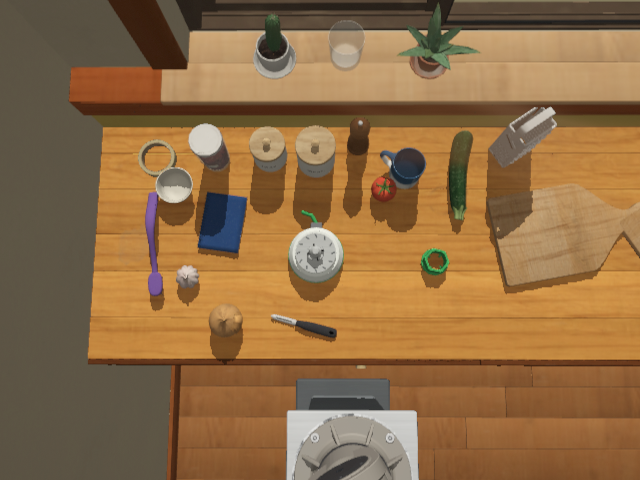

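View pics/side0.png

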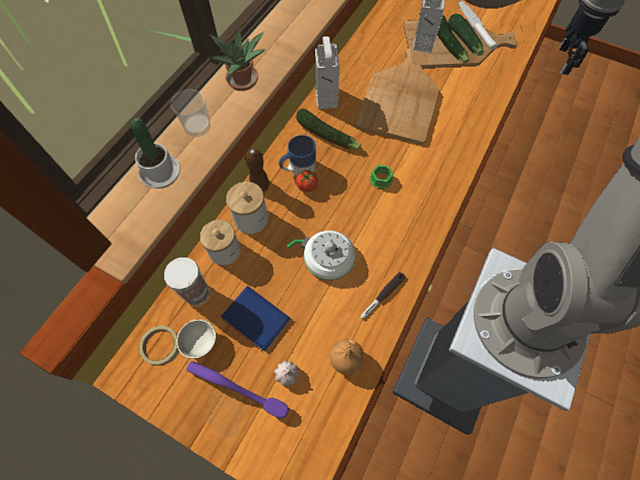

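The top view shows the nut at about (434,262) and the slicer at about (316,253) with its lever toward the back. The side view shows the nut at (382,177) and the slicer at (330,253).

```bash
cat > h.py <<'E'
import numpy as np, cv2
from rig import telemetry, eyes
def ray(p,u,v,fish=False):
    R=np.array(p["R"]);t=np.array(p["t"]);x=(u-p["cx"])/p["fx"];y=(v-p["cy"])/p["fy"]
    if fish:
        r=np.hypot(x,y);k=np.sin(r)/max(r,1e-9);d=np.array([x*k,y*k,np.cos(r)])
    else: d=np.array([x,y,1.])
    return -R.T@t, R.T@d
def plane(p,u,v,z,fish=False):
    c,d=ray(p,u,v,fish);return c+d*(z-c[2])/d[2]
def tri(r1,r2):
    (a,d),(b,e)=r1,r2
    s=np.linalg.lstsq(np.stack([d,-e],1),b-a,rcond=None)[0];P,Q=a+s[0]*d,b+s[1]*e
    return (P+Q)/2,np.linalg.norm(P-Q)
def comp(mask,near):
    n,l,st,c=cv2.connectedComponentsWithStats(mask.astype(np.uint8))
    i=1+min(range(n-1),key=lambda i:np.hypot(*(c[i+1]-near))+(1e3 if st[i+1,4]<60 else 0))
    return l==i,st[i],c[i]
E
python3 - <<'E'
from h import *
rs={}
for n,nn,ns in(("top",(434,262),(316,253)),("side",(382,177),(330,253))):
    im=cv2.imread(f"pics/{n}0.png");hsv=cv2.cvtColor(im,cv2.COLOR_BGR2HSV).astype(int);p=eyes.camera_params(n)
    g=(abs(hsv[...,0]-70)<18)&(hsv[...,1]>110)&(hsv[...,2]>60)
    m,st,c=comp(g,nn)
    cn=cv2.findContours(m.astype(np.uint8),0,2)[0];e=cv2.minAreaRect(max(cn,key=cv2.contourArea))
    print(n,"nut",st,c,e,plane(p,*e[0],.017).round(4))
    w=(hsv[...,1]<60)&(hsv[...,2]>110)
    m,st,c=comp(w,ns);cn=cv2.findContours(m.astype(np.uint8),0,2)[0];h=cv2.convexHull(max(cn,key=cv2.contourArea));e2=cv2.fitEllipse(h)
    print(n,"slicer",st,e2,plane(p,*e2[0],.04).round(4))
    rs[n]=(ray(p,*e[0]),ray(p,*e2[0]))
print(tri(rs["top"][0],rs["side"][0]),tri(rs["top"][1],rs["side"][1]))
a=cv2.resize(cv2.imread("pics/top0.png")[205:300,270:370],None,fx=4,fy=4,interpolation=2)
b=cv2.resize(cv2.imread("pics/side0.png")[205:300,280:380],None,fx=4,fy=4,interpolation=2)
cv2.imwrite("pics/c.png",np.hstack([a,b]))
E
```

```text
top nut [421 249  28  26 340] [433.84117647 261.81470588] ((434.35003662109375, 261.5500183105469), (25.298219680786133, 26.246902465820312), 71.56504821777344) [ 0.5156 -0.2109  0.017 ]
top slicer [ 289  223   54   59 2263] ((315.4535217285156, 252.81918334960938), (53.194801330566406, 57.26566696166992), 178.50978088378906) [0.5343 0.0884 0.04  ]
side nut [370 165  23  23 190] [380.67368421 176.61578947] ((381.02996826171875, 176.29000854492188), (21.354625701904297, 22.344575881958008), 8.130102157592773) [ 0.5211 -0.2104  0.017 ]
side slicer [ 304  231   50   48 1697] ((328.5806579589844, 254.2075958251953), (48.082191467285156, 50.556556701660156), 89.3980484008789) [0.5335 0.0971 0.04  ]
(array([ 0.51843264, -0.21079937,  0.01652757]), np.float64(0.005506698899677918)) (array([0.53742573, 0.08883131, 0.01896015]), np.float64(0.0002484911383912805))
```

View pics/c.png

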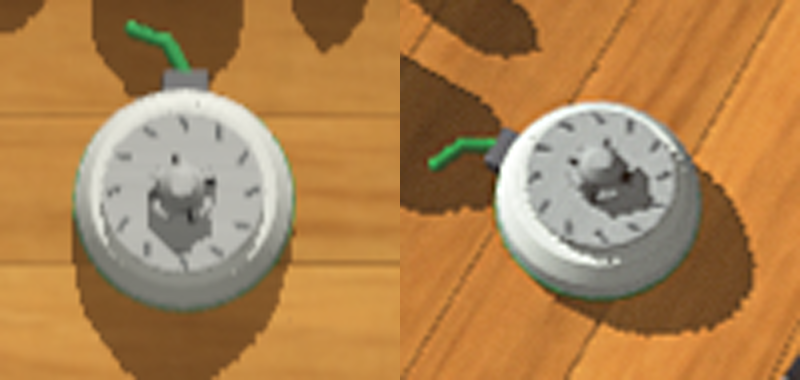

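Request:
carry_out(steps=[{"fingers": -1,"slide": [27,-20,0],"spin": 0},{"fingers": -1,"slide": [27,-20,0],"spin": 0},{"fingers": -1,"slide": [27,-20,0],"spin": 0},{"fingers": -1,"slide": [27,-20,0],"spin": 0},{"fingers": -1,"slide": [27,-20,0],"spin": 0},{"fingers": -1,"slide": [27,-20,0],"spin": 0},{"fingers": -1,"slide": [27,-20,0],"spin": 0},{"fingers": -1,"slide": [27,-20,0],"spin": 0},{"fingers": -1,"slide": [27,-20,0],"spin": 0},{"fingers": -1,"slide": [27,-20,0],"spin": 0},{"fingers": -1,"slide": [27,-20,0],"spin": 0},{"fingers": -1,"slide": [27,-20,0],"spin": 0},{"fingers": -1,"slide": [27,-20,0],"spin": 0},{"fingers": -1,"slide": [27,-20,0],"spin": 0},{"fingers": -1,"slide": [27,-20,0],"spin": 0},{"fingers": -1,"slide": [27,-20,0],"spin": 0},{"fingers": -1,"slide": [0,0,0],"spin": 0},{"fingers": -1,"slide": [0,0,0],"spin": 0}])

```text
t: 1.6
ee_pos: [0.5192, -0.2077, 0.231]
ee_rot: [0.988, 0.153, -0.0, -0.0]
force: [-0.6, -0.4, -0.1]
gripper_width: 0.0854
grasp_force: 0.0
```

Run:
```python
from h import *
p=eyes.camera_params("wrist");im=eyes.snapshot("wrist")
import json;json.dump({k:np.array(v).tolist() for k,v in p.items()},open("w1.json","w"))
cv2.imwrite("pics/w1.png",im[:,:,::-1]);s=telemetry.sense();print(s["t"],s["ee_pos"],s["ee_rot"],s["force"],{k:np.round(v,3).tolist() for k,v in p.items()})
for n,u,v in(("top",315.75,250),("side",330,245.75)): print(plane(eyes.camera_params(n),u,v,.087))
```

```text
1.65 [ 0.5182739  -0.20920199  0.23095251] [ 9.88397214e-01  1.51890649e-01 -3.94885213e-04 -1.50892793e-04] [-0.6402106   0.41182115 -0.35659573] {'fx': 371.648, 'fy': 371.648, 'cx': 320.411, 'cy': 242.078, 'R': [[0.302, -0.953, -0.0], [-0.903, -0.287, 0.321], [-0.306, -0.097, -0.947]], 't': [-0.354, 0.368, 0.518]}
[0.53449966 0.08690336 0.087     ]
[0.53262219 0.09293002 0.087     ]
```

View pics/w1.png

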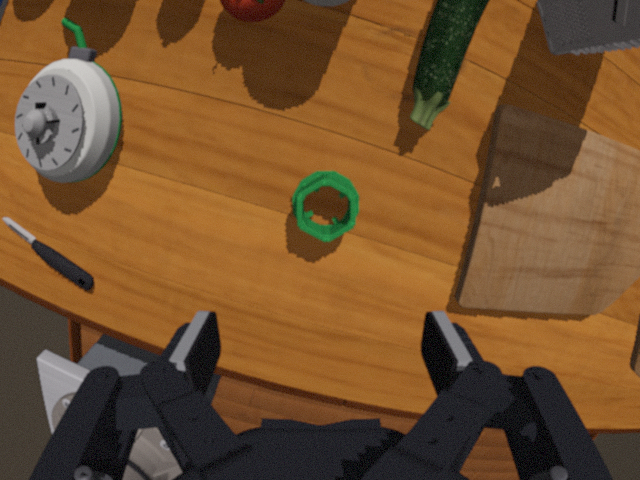

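The wrist view shows the nut centred at about (326,206), the slicer stud at about (38,124), and the open fingers at the bottom.

Run:
```python
from h import *
import json
p=json.load(open("w1.json"));im=cv2.imread("pics/w1.png");hsv=cv2.cvtColor(im,cv2.COLOR_BGR2HSV).astype(int)
g=(abs(hsv[...,0]-70)<18)&(hsv[...,1]>110)&(hsv[...,2]>50)
m,st,c=comp(g,(326,206));print(st,c)
# rectified view of plane z=.034 around the nut
R=np.array(p["R"]);t=np.array(p["t"])
def px(X):
    q=X@R.T+t;r=np.hypot(q[...,0],q[...,1]);th=np.arctan2(r,q[...,2]);return p["cx"]+p["fx"]*th*q[...,0]/r,p["cy"]+p["fy"]*th*q[...,1]/r
c0=plane(p,326,203,.034,True);print("c0",c0)
N=480;res=.1/N
j,i=np.meshgrid(np.arange(N),np.arange(N))
X=np.stack([c0[0]+(N/2-i)*res,c0[1]+(N/2-j)*res,0*i+.034],-1)   # up=+x, left=+y
u,v=px(X);w=cv2.remap(im,u.astype(np.float32),v.astype(np.float32),1)
for k in range(0,N,48): cv2.line(w,(k,0),(k,4),(255,255,255),1);cv2.line(w,(0,k),(4,k),(255,255,255),1)
cv2.imwrite("pics/w1r.png",w)
# flange silhouette and stud nose
print(plane(p,38,124,.089,True))
```

```text
[ 293  172   66   70 2221] [324.88698784 204.77667717]
c0 [ 0.52678169 -0.20998101  0.034     ]
[0.53720786 0.07239764 0.089     ]
```

View pics/w1r.png

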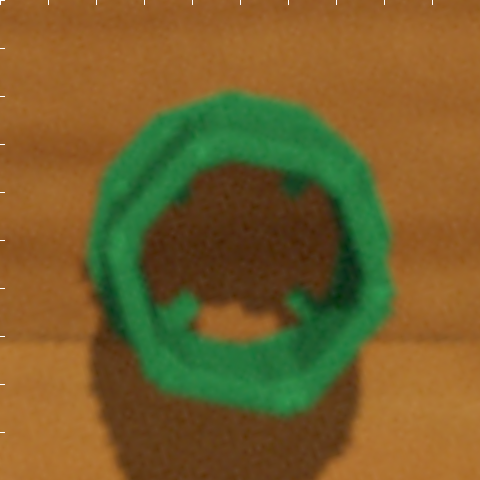

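The rectified view shows the hexagon corners at about (113,238), (158,380), (300,410), (390,295) and (205,143). The lugs lie near the diagonals, so the nut's x axis is at about 48°. A flat is already square to the gripper's closing line.

Request:
carry_out(steps=[{"fingers": -1,"slide": [0,3,30],"spin": 0},{"fingers": -1,"slide": [0,0,35],"spin": 0},{"fingers": -1,"slide": [0,0,35],"spin": 0},{"fingers": -1,"slide": [0,0,35],"spin": 0},{"fingers": -1,"slide": [0,0,30],"spin": 0},{"fingers": -1,"slide": [0,0,25],"spin": 0},{"fingers": -1,"slide": [0,0,20],"spin": 0},{"fingers": -1,"slide": [0,0,10],"spin": 0},{"fingers": -1,"slide": [0,0,0],"spin": 0},{"fingers": 1,"slide": [0,0,0],"spin": 0},{"fingers": 1,"slide": [0,0,0],"spin": 0},{"fingers": 1,"slide": [0,0,0],"spin": 0},{"fingers": 1,"slide": [0,0,0],"spin": 0},{"fingers": 1,"slide": [0,0,0],"spin": 0},{"fingers": 1,"slide": [0,0,0],"spin": 0}])

```text
t: 2.9
ee_pos: [0.5201, -0.2129, 0.0131]
ee_rot: [0.989, 0.151, 0.001, 0.001]
force: [-2.8, 0.7, 7.5]
gripper_width: 0.0546
grasp_force: 63.5
```

Run:
```python
from h import *
s=telemetry.sense();print({k:np.round(v,4).tolist() for k,v in s.items()})
cv2.imwrite("pics/w2.png",eyes.snapshot("wrist")[:,:,::-1])
```

```text
{'t': 2.9, 'joint_positions': [0.4031, 0.5364, -0.1616, 2.0075, 0.1456, 0.6059, -1.1232], 'qd': [0.0004, 0.0005, 0.0004, 0.0002, -0.0001, 0.0002, 0.0], 'tau': [-0.5484, -86.4509, -1.6071, -28.7192, -0.0876, -0.7099, -0.0498], 'ee_pos': [0.5201, -0.2129, 0.0131], 'ee_rot': [0.9885, 0.1511, 0.001, 0.0007], 'force': [-2.8231, 0.6812, 7.5386], 'moment': [0.0947, 0.5037, 0.0711], 'grasp_force': 63.5223, 'gripper_width': 0.0546}
```

View pics/w2.png

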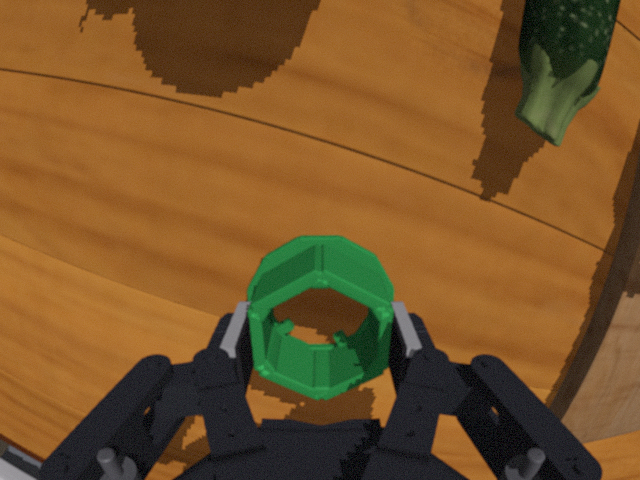

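The nut is gripped flat to flat at 54.6 mm. It shows at about (320,315) between the pads, with its lugs visible near (285,327) and (337,340). Next I lift it, carry it toward the slicer and pre-spin it counter-clockwise for wrist range.

Request:
carry_out(steps=[{"fingers": 1,"slide": [0,0,-15],"spin": 0},{"fingers": 1,"slide": [0,0,-30],"spin": 0},{"fingers": 1,"slide": [0,0,-40],"spin": 0},{"fingers": 1,"slide": [0,0,-40],"spin": 0},{"fingers": 1,"slide": [0,0,-40],"spin": 0},{"fingers": 1,"slide": [0,0,-35],"spin": 0},{"fingers": 1,"slide": [9,-30,0],"spin": 0},{"fingers": 1,"slide": [9,-30,0],"spin": 0},{"fingers": 1,"slide": [9,-30,0],"spin": 0},{"fingers": 1,"slide": [9,-30,0],"spin": 0},{"fingers": 1,"slide": [9,-30,0],"spin": 0},{"fingers": 1,"slide": [9,-30,0],"spin": 0},{"fingers": 1,"slide": [9,-30,0],"spin": 0}])

```text
t: 4.03
ee_pos: [0.5164, 0.0082, 0.2127]
ee_rot: [0.989, 0.151, 0.001, 0.0]
force: [1.1, 0.3, -2.6]
gripper_width: 0.0548
grasp_force: 64.1
```

Request:
carry_out(steps=[{"fingers": 1,"slide": [0,0,0],"spin": -7},{"fingers": 1,"slide": [0,0,0],"spin": -7},{"fingers": 1,"slide": [0,0,0],"spin": -7},{"fingers": 1,"slide": [0,0,0],"spin": -7},{"fingers": 1,"slide": [0,0,0],"spin": -7},{"fingers": 1,"slide": [0,0,0],"spin": -7},{"fingers": 1,"slide": [0,0,0],"spin": -7},{"fingers": 1,"slide": [0,0,0],"spin": -7},{"fingers": 1,"slide": [0,0,0],"spin": -7},{"fingers": 1,"slide": [0,0,0],"spin": 0},{"fingers": 1,"slide": [0,0,0],"spin": 0},{"fingers": 1,"slide": [0,0,0],"spin": 0}])

```text
t: 5.03
ee_pos: [0.5167, 0.0067, 0.2119]
ee_rot: [0.765, 0.644, 0.0, 0.0]
force: [0.4, -0.3, -1.5]
gripper_width: 0.0546
grasp_force: 64.1
```

Run:
```python
from h import *
import json
s=telemetry.sense();print({k:np.round(v,4).tolist() for k,v in s.items()})
p=eyes.camera_params("wrist");im=eyes.snapshot("wrist")
json.dump({k:np.array(v).tolist() for k,v in p.items()},open("w3.json","w"))
cv2.imwrite("pics/w3.png",im[:,:,::-1])
```

```text
{'t': 5.0333, 'joint_positions': [0.2844, 0.2225, -0.4806, 1.9544, 0.1226, 0.9919, -0.4254], 'qd': [-0.0049, 0.0065, 0.0029, -0.0, 0.0013, -0.001, 0.0112], 'tau': [0.2948, -66.6811, -4.1019, -43.6796, 0.0258, 0.0119, 0.2099], 'ee_pos': [0.5167, 0.0067, 0.2119], 'ee_rot': [0.7653, 0.6437, 0.0003, 0.0004], 'force': [0.4011, -0.2767, -1.5041], 'moment': [0.0108, -0.0579, 0.0129], 'grasp_force': 64.1262, 'gripper_width': 0.0546}
```

View pics/w3.png

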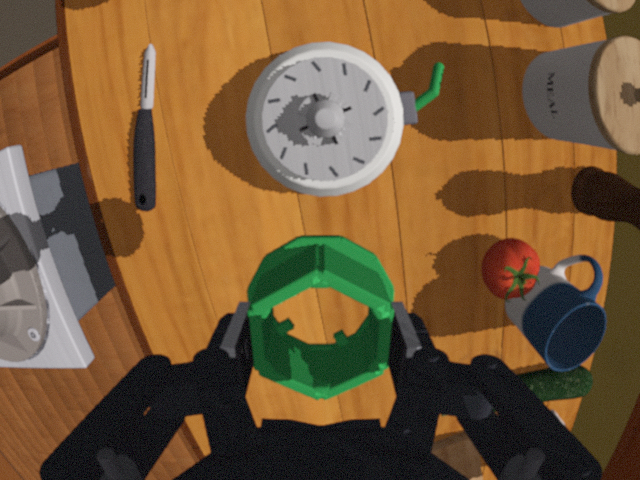

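The wrist view shows the stud nose at about (328,118) and the slicer's body centred at about (326,119). The nut is in the grip around (320,315).

Run:
```python
from h import *
import json
p=json.load(open("w3.json"));im=cv2.imread("pics/w3.png")
for uv,z in(((328,118),.089),((328,116),.085)): print(uv,plane(p,*uv,z,True).round(4))
hsv=cv2.cvtColor(im,cv2.COLOR_BGR2HSV).astype(int)
w=(hsv[...,1]<50)&(hsv[...,2]>90); m,st,c=comp(w,(326,119))
cn=cv2.findContours(m.astype(np.uint8),0,2)[0];h=cv2.convexHull(max(cn,key=cv2.contourArea))
P=np.array([plane(p,*q[0],.05,True)[:2] for q in h]);e=cv2.minEnclosingCircle((P*1000).astype(np.float32));print("body z.05",st,e)
a=cv2.resize(im[70:170,275:380],(420,400),interpolation=2);b=cv2.resize(im[230:405,240:405],(377,400),interpolation=2)
cv2.imwrite("pics/w3c.png",np.hstack([a,b]))
```

```text
(328, 118) [0.5363 0.0896 0.089 ]
(328, 116) [0.5366 0.091  0.085 ]
body z.05 [  246    42   172   154 18892] ((540.3361206054688, 89.3598403930664), 69.7596206665039)
```

View pics/w3c.png

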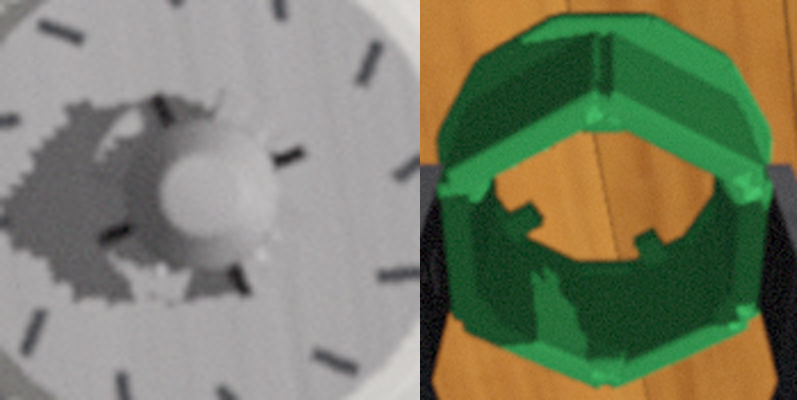

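The zoom shows the nose tip centred at crop (197,195). Four black teeth at (162,110), (290,155), (115,233) and (238,278) put the gaps near 4° in image angle, while the nut's lugs sit near 30°.

Run:
```python
from h import *
import json
from scipy.spatial.transform import Rotation as Ro
p=json.load(open("w3.json"));s=telemetry.sense();Rt=Ro.from_quat(s["ee_rot"]).as_matrix();T=s["ee_pos"]
f=lambda x,y:(275+x/4,70+y/4)
nose=plane(p,*f(198,194),.089,True);print("nose",nose)
te=np.array([plane(p,*f(*q),.0755,True) for q in((162,110),(290,155),(115,233),(238,278))]);c=te.mean(0);print("teeth",c,np.hypot(*(te-c)[:,:2].T),np.degrees(np.arctan2(*(te-c)[:,1::-1].T))%90)
zt=T[2]-.0131+.034
k=np.array([plane(p,240+(x-420)*165/377,230+y*175/400,zt,True) for x,y in((600,105),(450,185),(745,185),(462,320),(742,318),(607,378))])
q=(k-T)@Rt*1000;print(q.round(1),"nut c tool mm",q.mean(0).round(1))
zl=T[2]-.0131+.005
l=np.array([plane(p,240+(x-420)*165/377,230+y*175/400,zl,True) for x,y in((527,215),(650,240))]);print("lugs",((l-T)@Rt*1000).round(1))
print("tool x ang",np.degrees(np.arctan2(Rt[1,0],Rt[0,0])))
im=cv2.imread("pics/w3.png");hsv=cv2.cvtColor(im,cv2.COLOR_BGR2HSV).astype(int)
m,st,cc=comp((hsv[...,1]<50)&(hsv[...,2]>90),(326,119));m=cv2.morphologyEx(m.astype(np.uint8),3-1,cv2.getStructuringElement(2,(61,61)))
cn=cv2.findContours(m,0,2)[0];h=cv2.convexHull(max(cn,key=cv2.contourArea));print("body",cv2.minEnclosingCircle((np.array([plane(p,*a[0],.04,True)[:2] for a in h])*1000).astype(np.float32)))
d=c[:2]-T[:2];print("to teeth, tool mm",(np.r_[d,0]@Rt*1000).round(1),"to nose",((nose-T)@Rt*1000).round(1))
```

```text
nose [0.53385204 0.08963251 0.089     ]
teeth [0.5346229  0.08964849 0.0755    ] [0.01719983 0.01782929 0.01744668 0.01712655] [14.80739651 14.58950275 14.8393868  13.52772197]
[[ 29.7  -0.7 -20.9]
 [ 15.2 -25.2 -20.9]
 [ 15.2  22.9 -20.9]
 [-13.  -25.5 -20.9]
 [-12.5  24.6 -20.9]
 [-26.5   0.4 -20.9]] nut c tool mm [  1.3  -0.6 -20.9]
lugs [[ -8.  -15.9   8.1]
 [-14.1   9.4   8.1]]
tool x ang 80.18445525714176Traceback (most recent call last):
  File "<stdin>", line 16, in <module>
ValueError: max() iterable argument is empty
```

Request:
carry_out(steps=[{"fingers": 1,"slide": [28,1,0],"spin": 0},{"fingers": 1,"slide": [28,1,0],"spin": 0},{"fingers": 1,"slide": [28,0.7,0],"spin": 0},{"fingers": 1,"slide": [0,0,0],"spin": 6},{"fingers": 1,"slide": [0,0,0],"spin": 6},{"fingers": 1,"slide": [0,0,0],"spin": 6},{"fingers": 1,"slide": [0,0,0],"spin": 6},{"fingers": 1,"slide": [0,0,0],"spin": 6},{"fingers": 1,"slide": [0,0,0],"spin": 6},{"fingers": 1,"slide": [0,0,30],"spin": 0},{"fingers": 1,"slide": [0,0,30],"spin": 0},{"fingers": 1,"slide": [0,0,25],"spin": 0},{"fingers": 1,"slide": [0,0,18],"spin": 0},{"fingers": 1,"slide": [0,0,0],"spin": 0},{"fingers": 1,"slide": [0,0,0],"spin": 0},{"fingers": 1,"slide": [0,0,0],"spin": 0}])

```text
t: 6.42
ee_pos: [0.534, 0.0896, 0.1096]
ee_rot: [0.926, 0.377, 0.001, 0.0]
force: [0.1, -0.1, -0.9]
gripper_width: 0.055
grasp_force: 64.1
```

Run:
```python
from h import *
import json
s=telemetry.sense();print({k:np.round(v,4).tolist() for k,v in s.items()})
p=eyes.camera_params("wrist");im=eyes.snapshot("wrist")[:,:,::-1]
json.dump({k:np.array(v).tolist() for k,v in p.items()},open("w4.json","w"));cv2.imwrite("pics/w4.png",im)
cv2.imwrite("pics/w4c.png",cv2.resize(im[220:420,220:420],(600,600),interpolation=2))
```

```text
{'t': 6.4167, 'joint_positions': [0.042, 0.3838, -0.3955, 1.9953, 0.2029, 0.7987, -1.2664], 'qd': [0.0035, -0.0136, -0.0033, -0.0056, 0.0001, -0.0031, 0.0048], 'tau': [-0.1732, -76.9833, -4.7929, -35.6952, 0.0413, -0.0092, -0.0761], 'ee_pos': [0.534, 0.0896, 0.1096], 'ee_rot': [0.926, 0.3775, 0.0007, 0.0001], 'force': [0.0799, -0.1477, -0.8767], 'moment': [0.0847, -0.0261, -0.0193], 'grasp_force': 64.0626, 'gripper_width': 0.055}
```

View pics/w4c.png

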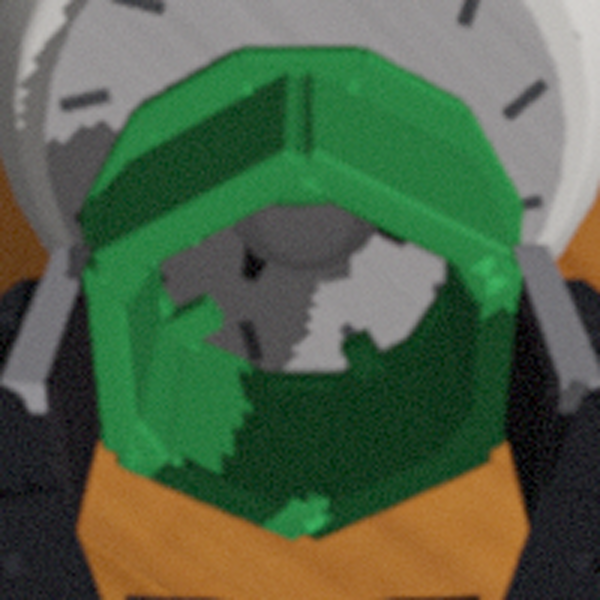

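The close-up shows the stud's core behind the bore at about (305,235), centred sideways on the nut. I can descend gently.

Request:
carry_out(steps=[{"fingers": 1,"slide": [0,0,5],"spin": 0},{"fingers": 1,"slide": [0,0,4],"spin": 0},{"fingers": 1,"slide": [0,0,3],"spin": 0},{"fingers": 1,"slide": [0,0,2],"spin": 0},{"fingers": 1,"slide": [0,0,2],"spin": 0},{"fingers": 1,"slide": [0,0,2],"spin": 0},{"fingers": 1,"slide": [0,0,0],"spin": 0},{"fingers": 1,"slide": [0,0,0],"spin": 0}])

```text
t: 7.13
ee_pos: [0.5333, 0.0893, 0.0902]
ee_rot: [0.926, 0.378, -0.0, -0.0]
force: [-0.3, -0.6, -1.3]
gripper_width: 0.0547
grasp_force: 64.1
```

Request:
carry_out(steps=[{"fingers": 1,"slide": [0,0,1],"spin": 0},{"fingers": 1,"slide": [0,0,1],"spin": 0},{"fingers": 1,"slide": [0,0,1],"spin": 0},{"fingers": 1,"slide": [0,0,1],"spin": 0},{"fingers": 1,"slide": [0,0,1],"spin": 0},{"fingers": 1,"slide": [0,0,1],"spin": 0},{"fingers": 1,"slide": [0,0,0.5],"spin": 0},{"fingers": 1,"slide": [0,0,0],"spin": 0},{"fingers": 1,"slide": [0,0,0],"spin": 0}])

```text
t: 7.88
ee_pos: [0.5333, 0.0893, 0.0838]
ee_rot: [0.926, 0.378, 0.0, -0.0]
force: [0.0, 0.7, -1.6]
gripper_width: 0.0545
grasp_force: 64.1
```

Still free, about 1 mm above the expected crest contact.

Request:
carry_out(steps=[{"fingers": 1,"slide": [0,0,0.5],"spin": 0},{"fingers": 1,"slide": [0,0,0.5],"spin": 0},{"fingers": 1,"slide": [0,0,0.5],"spin": 0},{"fingers": 1,"slide": [0,0,0.5],"spin": 0},{"fingers": 1,"slide": [0,0,0],"spin": 0},{"fingers": 1,"slide": [0,0,0],"spin": 0}])

```text
t: 8.38
ee_pos: [0.5335, 0.0893, 0.0822]
ee_rot: [0.926, 0.378, 0.0, 0.0]
force: [-2.2, 0.0, 6.5]
gripper_width: 0.0553
grasp_force: 65.2
```

The lugs rest on the crests under a light push of about 8 N. Now I back off counter-clockwise.

Request:
carry_out(steps=[{"fingers": 1,"slide": [0,0,0],"spin": -2},{"fingers": 1,"slide": [0,0,0],"spin": -2},{"fingers": 1,"slide": [0,0,0],"spin": -2},{"fingers": 1,"slide": [0,0,0],"spin": -2},{"fingers": 1,"slide": [0,0,0],"spin": 0}])

```text
t: 8.8
ee_pos: [0.5332, 0.0892, 0.0818]
ee_rot: [0.897, 0.442, -0.0, -0.0]
force: [0.4, 0.5, -1.6]
gripper_width: 0.0549
grasp_force: 64.2
```

Request:
carry_out(steps=[{"fingers": 1,"slide": [0,0,0.5],"spin": -1},{"fingers": 1,"slide": [0,0,0.5],"spin": -1},{"fingers": 1,"slide": [0,0,0.5],"spin": 0},{"fingers": 1,"slide": [0,0,0.5],"spin": 0},{"fingers": 1,"slide": [0,0,0],"spin": 0}])

```text
t: 9.22
ee_pos: [0.5333, 0.0892, 0.0797]
ee_rot: [0.89, 0.457, -0.0, -0.0]
force: [-0.4, -0.7, -2.0]
gripper_width: 0.055
grasp_force: 64.1
```

The lugs are in the gap and the force is gone. I lower to the disc.

Request:
carry_out(steps=[{"fingers": 1,"slide": [0,0,1],"spin": 0},{"fingers": 1,"slide": [0,0,1],"spin": 0},{"fingers": 1,"slide": [0,0,1],"spin": 0},{"fingers": 1,"slide": [0,0,1],"spin": 0},{"fingers": 1,"slide": [0,0,1],"spin": 0},{"fingers": 1,"slide": [0,0,1],"spin": 0},{"fingers": 1,"slide": [0,0,0],"spin": 0},{"fingers": 1,"slide": [0,0,0],"spin": 0}])

```text
t: 9.88
ee_pos: [0.5332, 0.0893, 0.0738]
ee_rot: [0.889, 0.457, -0.0, -0.0]
force: [0.5, 0.5, -1.9]
gripper_width: 0.0545
grasp_force: 64.1
```

Request:
carry_out(steps=[{"fingers": 1,"slide": [0,0,1],"spin": 0},{"fingers": 1,"slide": [0,0,1],"spin": 0},{"fingers": 1,"slide": [0,0,1],"spin": 0},{"fingers": 1,"slide": [0,0,1],"spin": 0},{"fingers": 1,"slide": [0,0,1],"spin": 0},{"fingers": 1,"slide": [0,0,0],"spin": 0},{"fingers": 1,"slide": [0,0,0],"spin": 0}])

```text
t: 10.47
ee_pos: [0.5334, 0.0892, 0.069]
ee_rot: [0.889, 0.457, 0.0, 0.0]
force: [-1.8, -0.7, 6.6]
gripper_width: 0.0548
grasp_force: 65.2
```

The disc is about 4.3 mm down at roughly 8.5 N, so I turn clockwise.

Request:
carry_out(steps=[{"fingers": 1,"slide": [0,0,0.2],"spin": 3},{"fingers": 1,"slide": [0,0,0],"spin": 3},{"fingers": 1,"slide": [0,0,0],"spin": 3},{"fingers": 1,"slide": [0,0,0],"spin": 3},{"fingers": 1,"slide": [0,0,0],"spin": 3},{"fingers": 1,"slide": [0,0,0],"spin": 3},{"fingers": 1,"slide": [0,0,0],"spin": 3},{"fingers": 1,"slide": [0,0,0],"spin": 3},{"fingers": 1,"slide": [0,0,0],"spin": 3},{"fingers": 1,"slide": [0,0,0],"spin": 3},{"fingers": 1,"slide": [0,0,0],"spin": 3},{"fingers": 1,"slide": [0,0,0],"spin": 3},{"fingers": 1,"slide": [0,0,0],"spin": 3},{"fingers": 1,"slide": [0,0,0],"spin": 3},{"fingers": 1,"slide": [0,0,0],"spin": 3},{"fingers": 1,"slide": [0,0,0],"spin": 0},{"fingers": 1,"slide": [0,0,0],"spin": 0}])

```text
t: 11.88
ee_pos: [0.5341, 0.0895, 0.0691]
ee_rot: [0.997, 0.082, 0.001, -0.0]
force: [1.3, -0.6, 7.6]
gripper_width: 0.0551
grasp_force: 65.1
```

```bash
python3 -c "
from h import *
s=telemetry.sense();print(s['moment'],s['joint_positions'][6],s['ee_rot'])"
```

```text
[-0.17043819 -0.22336725 -0.05198368] -1.825954345185287 [ 9.96645643e-01  8.18338847e-02  8.21008324e-04 -6.36468429e-05]
```

Request:
carry_out(steps=[{"fingers": 1,"slide": [0,0,0],"spin": 2},{"fingers": 1,"slide": [0,0,0],"spin": 2},{"fingers": 1,"slide": [0,0,0],"spin": 2},{"fingers": 1,"slide": [0,0,0],"spin": 2},{"fingers": 1,"slide": [0,0,0],"spin": 0},{"fingers": 1,"slide": [0,0,0],"spin": 0}])

```text
t: 12.38
ee_pos: [0.5341, 0.0894, 0.0692]
ee_rot: [1.0, 0.012, 0.001, -0.0]
force: [1.0, -0.5, 6.6]
gripper_width: 0.0548
grasp_force: 65.1
```

```bash
python3 -c "
from h import *
s=telemetry.sense();print(s['moment'],s['joint_positions'][6],2*np.degrees(np.arctan2(s['ee_rot'][1],s['ee_rot'][0])))"
```

```text
[-0.25756643 -0.26411273 -0.04992668] -1.9464075379985115 1.3886214372620416
```

Request:
carry_out(steps=[{"fingers": 1,"slide": [0,0,0],"spin": 2},{"fingers": 1,"slide": [0,0,0],"spin": 2},{"fingers": 1,"slide": [0,0,0],"spin": 2},{"fingers": 1,"slide": [0,0,0],"spin": 0},{"fingers": 1,"slide": [0,0,0],"spin": 0}])

```text
t: 12.8
ee_pos: [0.5345, 0.0894, 0.0692]
ee_rot: [0.999, -0.04, 0.001, -0.0]
force: [3.4, 0.7, 5.7]
gripper_width: 0.0546
grasp_force: 65.0
```

```bash
python3 -c "
from h import *
s=telemetry.sense();print(s['moment'],s['joint_positions'][6],2*np.degrees(np.arctan2(s['ee_rot'][1],s['ee_rot'][0])))"
```

```text
[-0.25580421 -0.55926116  0.07243492] -2.0367733413187623 -4.607476208631053
```

The moment is rising onto the rubber, so a couple more degrees to confirm.

Request:
carry_out(steps=[{"fingers": 1,"slide": [0,0,0],"spin": 2},{"fingers": 1,"slide": [0,0,0],"spin": 1},{"fingers": 1,"slide": [0,0,0],"spin": 0},{"fingers": 1,"slide": [0,0,0],"spin": 0}])

```text
t: 13.13
ee_pos: [0.5346, 0.0894, 0.0693]
ee_rot: [0.998, -0.066, 0.001, -0.0]
force: [3.4, -0.7, 4.9]
gripper_width: 0.0544
grasp_force: 65.0
```

```bash
python3 -c "
from h import *
s=telemetry.sense();print(s['moment'],s['joint_positions'][6],2*np.degrees(np.arctan2(s['ee_rot'][1],s['ee_rot'][0])))"
```

```text
[-0.33441615 -0.74664491  0.19029591] -2.081616952224179 -7.588798426865018
```

It is at the cushioned stop. I ease off the rubber, unload, then release and retreat straight up.

Request:
carry_out(steps=[{"fingers": 1,"slide": [0,0,-0.3],"spin": -2},{"fingers": 1,"slide": [0,0,-0.4],"spin": -1},{"fingers": 1,"slide": [0,0,0],"spin": 0},{"fingers": 1,"slide": [0,0,0],"spin": 0}])

```text
t: 13.47
ee_pos: [0.5342, 0.0894, 0.0696]
ee_rot: [0.999, -0.04, 0.001, -0.0]
force: [4.7, 0.6, 0.5]
gripper_width: 0.0545
grasp_force: 64.6
```

```bash
python3 -c "
from h import *
s=telemetry.sense();print(s['moment'],s['joint_positions'][6],2*np.degrees(np.arctan2(s['ee_rot'][1],s['ee_rot'][0])))"
```

```text
[-0.06779632 -1.2360643   0.22441627] -2.036039435326491 -4.583306439677171
```

Request:
carry_out(steps=[{"fingers": -1,"slide": [0,0,0],"spin": 0},{"fingers": -1,"slide": [0,0,0],"spin": 0},{"fingers": -1,"slide": [0,0,0],"spin": 0},{"fingers": -1,"slide": [0,0,0],"spin": 0},{"fingers": -1,"slide": [0,0,0],"spin": 0},{"fingers": -1,"slide": [0,0,0],"spin": 0},{"fingers": -1,"slide": [0,0,-10],"spin": 0},{"fingers": -1,"slide": [0,0,-25],"spin": 0},{"fingers": -1,"slide": [0,0,-35],"spin": 0},{"fingers": -1,"slide": [0,0,-35],"spin": 0},{"fingers": -1,"slide": [-20,0,-30],"spin": 0},{"fingers": -1,"slide": [-20,0,0],"spin": 0},{"fingers": -1,"slide": [-20,0,0],"spin": 0},{"fingers": -1,"slide": [0,0,0],"spin": 0},{"fingers": -1,"slide": [0,0,0],"spin": 0}])

```text
t: 14.72
ee_pos: [0.473, 0.0941, 0.2054]
ee_rot: [0.999, -0.04, 0.001, -0.0]
force: [0.8, 0.0, 0.1]
gripper_width: 0.0855
grasp_force: 0.0
```

Run:
```python
from h import *
s=telemetry.sense();print(s["t"],s["ee_pos"],s["force"])
p=eyes.camera_params("wrist");im=eyes.snapshot("wrist")[:,:,::-1];cv2.imwrite("pics/w5.png",im)
hsv=cv2.cvtColor(np.ascontiguousarray(im),cv2.COLOR_BGR2HSV).astype(int)
cv2.imwrite("pics/w5c.png",cv2.resize(im[80:320,180:480],(750,600),interpolation=2))
```

```text
14.7167 [0.47303965 0.09408925 0.20543908] [0.76585978 0.01275007 0.06247467]
```

View pics/w5c.png

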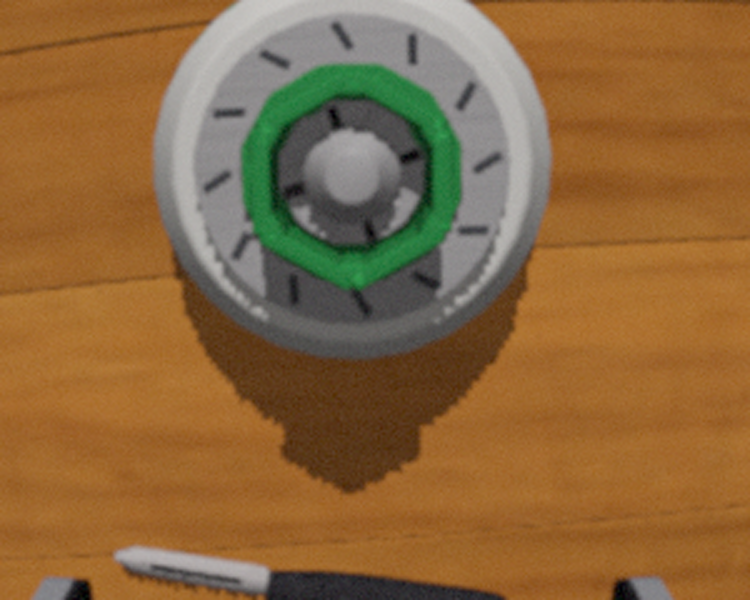

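The nut sits level and centred on the stud at about (352,172). Its lower corner at (355,285) still lines up with the gripper as at release, so it has not sprung back, and the gripper is clear. I hand in.

```bash
python3 -c "
from rig import manip
print(manip.close_job())"
```

```text
the job is handed in; nothing more can be done
None
```

I handed the job in at about 15 s of robot time: the nut dropped into the thread, was turned clockwise to its cushioned stop and released without springing back; the hand-in call returned no verdict.

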